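Find the rocking lug and press its shim flat

TASK

Press down on the plate's lugs, one after another, with the closed fingertips until you find the one that rocks (it sinks a few millimetres under the finger and springs back), then press the raised shim tongue in front of that lug fully flat so that it stays down, and take the hand away. Leave the other three shims raised, do not shift or lift the plate, and do not disturb or pick up the things standing around.

Things in the scene. Friction and masses are not known exactly. Their poses are not given: they have to be found in the camera images.
- base: fixed dark steel base plate of the stand, 220 x 228 x 8 mm, lying on the table. Its x axis points from the front edge to the rear edge (away from the robot, within 18 degrees), y to the left. Origin on the table, midway between the four corner blocks, which stand at x = +/-60, y = +/-85 mm from it. All four blocks look and measure the same
- plate: loose aluminium instrument plate, 0.95 kg, 10 mm thick, level on the four blocks, underside 34 mm above the table: a 160 x 100 mm slab with a raised ring (68 mm wide, 12 mm high) in its middle and four lugs, 36 mm wide, sticking out to 102 mm left and right of its centre. Three lugs stand on rigid pads, one on a sprung pad; all look alike. Origin: centre of the underside, axes along the base's
- lug_front_left (a point): the place to press the front left lug: centre of its flat top, 44 mm above the table, over its pad. Clear flat area 36 mm (x) by 40 mm (y); moves with the plate. A firm lug does not give; the rocking one, a different corner from start to start, sinks 3.5 mm under about 4 N and springs back
- lug_front_right (a point): the place to press the front right lug: centre of its flat top, 44 mm above the table, over its pad. Clear flat area 36 mm (x) by 40 mm (y); moves with the plate. A firm lug does not give; the rocking one, a different corner from start to start, sinks 3.5 mm under about 4 N and springs back
- lug_rear_left (a point): the place to press the rear left lug: centre of its flat top, 44 mm above the table, over its pad. Clear flat area 36 mm (x) by 40 mm (y); moves with the plate. A firm lug does not give; the rocking one, a different corner from start to start, sinks 3.5 mm under about 4 N and springs back
- lug_rear_right (a point): the place to press the rear right lug: centre of its flat top, 44 mm above the table, over its pad. Clear flat area 36 mm (x) by 40 mm (y); moves with the plate. A firm lug does not give; the rocking one, a different corner from start to start, sinks 3.5 mm under about 4 N and springs back
- shim_front_left (a point): press point of the front left lug's shim, fixed, 56 mm in front (base -x) of the lug's centre, at the height of the shim's top once flat (28.5 mm above the table). The shim: steel tongue 24 mm wide, 3 mm thick, on a pin 28 mm in front of the lug's centre, reaching 40 mm further; starts 6 to 8 mm raised here. About 9 N presses it flat onto a stop; it packs the lug and stays by friction
- shim_front_right (a point): press point of the front right lug's shim, fixed, 56 mm in front (base -x) of the lug's centre, at the height of the shim's top once flat (28.5 mm above the table). The shim: steel tongue 24 mm wide, 3 mm thick, on a pin 28 mm in front of the lug's centre, reaching 40 mm further; starts 6 to 8 mm raised here. About 9 N presses it flat onto a stop; it packs the lug and stays by friction
- shim_rear_left (a point): press point of the rear left lug's shim, fixed, 56 mm in front (base -x) of the lug's centre, at the height of the shim's top once flat (28.5 mm above the table). The shim: steel tongue 24 mm wide, 3 mm thick, on a pin 28 mm in front of the lug's centre, reaching 40 mm further; starts 6 to 8 mm raised here. About 9 N presses it flat onto a stop; it packs the lug and stays by friction
- shim_rear_right (a point): press point of the rear right lug's shim, fixed, 56 mm in front (base -x) of the lug's centre, at the height of the shim's top once flat (28.5 mm above the table). The shim: steel tongue 24 mm wide, 3 mm thick, on a pin 28 mm in front of the lug's centre, reaching 40 mm further; starts 6 to 8 mm raised here. About 9 N presses it flat onto a stop; it packs the lug and stays by friction
- loose_pad (a joint): how far the sprung pad under the rocking lug is pressed down, m: 0 at rest, 0.0035 bottomed
- loose_shim (a joint): turn of the shim that belongs to the rocking lug, rad: 0 to 0.05 at the start (raised), 0.30 flat. The name does not tell the corner
- sound_shim_1 (a joint): turn of the shim of one of the three firm lugs, rad: 0 to 0.05 at the start (raised), 0.30 flat. The number in the name does not tell the corner
- sound_shim_2 (a joint): turn of the shim of one of the three firm lugs, rad: 0 to 0.05 at the start (raised), 0.30 flat. The number in the name does not tell the corner
- sound_shim_3 (a joint): turn of the shim of one of the three firm lugs, rad: 0 to 0.05 at the start (raised), 0.30 flat. The number in the name does not tell the corner
- jar: bystander: white sample jar with a blue screw lid, 52 mm wide, 52 mm tall. Origin at the centre of its underside
- marker: bystander: marker pen lying flat, 135 mm long, 17 mm thick. Origin at the centre of its underside
- small_beaker: bystander: small glass beaker, 45 mm wide, 58 mm tall. Origin at the centre of its underside
- tweezers: bystander: steel tweezers lying flat, 128 mm long. Origin at the centre of its underside

How it is judged:
On the way, in this order (a step that is already met when the one before it is completed fails the run):
1. the rocking lug has been pressed down so that it sinks (value of joint loose_pad above 0.002 m), for 0.05 s.
2. the rocking lug's shim has been pressed flat (value of joint loose_shim above 0.25 rad), for 0.2 s.
At the end, for the whole second after the job is handed in: The rocking lug's shim is flat (over 0.25 of 0.30 rad), the other three are raised (under 0.12 rad); the plate is level, at rest (tilt under 0.012 rad, sprung pad under 1.5 mm down) and within 12 mm of its start; each bystander is within 30 mm of its start (value of joint loose_shim above 0.25 rad and value of joint each of sound_shim_1, sound_shim_2, sound_shim_3 below 0.12 rad and value of joint loose_pad below 0.0015 m and angle between plate's own z axis and vertical below 0.012 rad and distance of plate from where it was at the start of the episode below 0.012 m and linear speed of plate below 0.01 m/s and distance of each of jar, marker, small_beaker, tweezers from where it was at the start of the episode below 0.03 m); the robot touches nothing.
It fails at once if the shim of a firm lug is pressed down (value of joint any of sound_shim_1, sound_shim_2, sound_shim_3 above 0.15 rad).
It fails at once if the plate is shifted or lifted by more than 12 mm (distance of plate from where it was at the start of the episode above 0.012 m).
It fails at once if a bystander is moved, lifted or knocked over (distance of any of jar, marker, small_beaker, tweezers from where it was at the start of the episode above 0.03 m).
It also fails if it takes over 45 s, if anything falls off the work surface, if the arm or the gripper's body presses on something with over 40 N, if the wrist force passes 120 N, or if a joint passes its speed limit or range.

ROBOT

A 6-joint arm with a two-finger parallel gripper is mounted at the origin on a cart in front of the work surface, level with it; the furniture and walls round the work are solid. World frame = base frame: x ahead of the robot, y to its left, z up, the work surface at z = 0. Lengths are in m, angles in rad, forces in N, time in s.
With the tool pointing down it reaches from about 0.35 to 0.775 m from the base axis. Payload 7.3 kg.
Tool frame: the origin (TCP) lies at the centre of the arm's flange, where the gripper is bolted on; the fingertips stand 178 mm ahead of it and the grasp point (between the pads) lies 159 mm ahead of it (tip_extent is the distance from the TCP to the fingertips, in m); z points along the fingers, y is the line along which they close (so a half turn about z gives the same grasp; the last joint's range is limited). The gripper opens to 92 mm and grips with 3 to 60 N. Pads are 19 mm wide; open, the fingers measure 130 mm over their backs; the gripper's body (75 mm by 190 mm) begins 47 mm behind the grasp point.
Start: joints at [1.104, 0.342, 1.524, -0, 1.275, -0.146], TCP at [0.166, 0.498, 0.405] pointing down, gripper open.
Joint ranges: [-2.53, 2.53], [-0.77, 2.02], [0.04, 2.7], [-1, 4.14], [0.28, 2.66], [-3.11, 3.11]. Speed limits (rad/s): [2.57, 2.57, 3.14, 3.14, 3.14, 3.14].

INTERFACE

Orientations are given as [roll, pitch, yaw] about the fixed x, y, z axes, in that order (R = Rz(yaw) Ry(pitch) Rx(roll)).
In Python, from cell import * gives the robot as it stands.
- The arm moves only by the tool arm_command, never from a script. Its arguments are lists of equal length, an entry for each row: "xyz": the shift along the world's x, y, z in mm, a list of three; "spin": the turn about the world's z in degrees. In form: {"xyz": [[tx, ty, tz], ...], "spin": [spin, ...]}. A call has 1 to 20 rows; each row shifts and turns the commanded pose from where the row before left it; what a row does not reach is not made up. A row lasts 1/10 s, in which the tool goes at most 50 mm and 8.59 degrees, less where a joint would pass 70% of its speed; a pose out of reach is approached as far as the arm can. A call with a gripper value outside its range is refused whole. "jaw" is the opening, from -1 (shut) to 1 (fully open), set as the call begins (left out, the last holds). The fingers move at their own pace and stop on an object; "squeeze" is the grip in N (left out, the last holds). Time passes only in rows, so rows that do not move let the fingers close. It gives the time, the measured TCP pose, the force, the opening and the grip force at its end, in the units of the state.
- observe(): the state, without advancing time (a new reading comes with each control period).
- read_camera(name): name is "scene" or "top" or "wrist"; returns a dict with "img" (384x512x3 uint8, red, green, blue), "depth" (384x512 float32, m along the optical axis (not along the pixel's ray), 0 where there is no reading), "fx", "fy", "cx", "cy" (pixels), "world_from_camera" (4x4, takes a point from camera to world coordinates). Camera axes: x right, y up, looking along -z (the intrinsics and any distortion apply to the point x, -y, -z); pixel columns grow to the right and rows downward; lengths in m; the calibration is good to about 2 mm. The wrist camera is an equidistant fisheye: a pixel r from the principal point sees the ray r / f radians off the axis. A picture is of the moment at which its call begins.
- hand_in(): hands the job in; it is judged then, once.
The state is a dict: "time": time; "qpos": joint angles; "qvel": joint speeds; "joint_efforts": joint torques, N m; "tool_pos": TCP position; "tool_rot": TCP orientation; "contact_force": force on the tool from outside, world axes, zero at the start; "torque": the same for the moment, N m; "opening": finger opening in m; "grip_force": force on a finger pad.
Only numpy, scipy, OpenCV 4.12 (cv2) and the standard library are available. Lean on these libraries where they do the work, as an engineer would, in place of code of your own. Each camera call takes 0.05 s, during which the arm holds its last target. There are 200 camera calls.

## Working session

There is one attempt and no reset: what is moved stays moved. The work goes in short steps, Python scripts to look and compute and a tool call to move; the robot and the scene stay as the last step left them, time stands still between calls to the robot, and variables do not carry over. Pictures are saved under pics/ and viewed, at most 10 in all, crops included, and the job is handed in when it is done.

Besides the shell and the picture viewer there is one more tool, called after ">>>" as name(argument=value, ...), one argument or row to a line, values as JSON. arm_command: Moves the arm, as the interface text tells. Its arguments: {"type":"object","properties":{"xyz":{"type":"array","items":{"type":"array","items":{"type":"number"}}},"spin":{"type":"array","items":{"type":"number"}},"jaw":{"type":"number"},"squeeze":{"type":"number"}},"required":["xyz","spin"]}

```bash
mkdir -p pics; cat > h.py <<'E'
from cell import *
import numpy as np, cv2
def cloud(c):
    d=c["depth"];h,w=d.shape
    u,v=np.meshgrid(np.arange(w),np.arange(h))
    P=np.stack([(u-c["cx"])/c["fx"]*d,-(v-c["cy"])/c["fy"]*d,-d,np.ones_like(d)],-1)
    return (P@np.array(c["world_from_camera"]).T)[...,:3]
def save(n,im): cv2.imwrite("pics/"+n,im[...,::-1])
E
python3 - <<'E'
from h import *
s=observe();print(s["time"],s["tool_pos"],s["tool_rot"],s["contact_force"],s["opening"])
for n in("top","scene"):
    c=read_camera(n);np.savez(n,**c);save(n+"0.png",c["img"])
    P=cloud(c);print(n,np.array(c["world_from_camera"])[:3,3])
    if n=="top":
        z=P[...,2]
        for lo,hi in((.004,.012),(.040,.048),(.052,.06)):
            m=(z>lo)&(z<hi)&(c["depth"]>0);print(lo,m.sum(),P[m].mean(0))
E
```

```text
0.0 [0.165457   0.49810275 0.40405989] [-3.14008906e+00 -2.28031140e-04  2.82079896e+00] [0.25859536 0.39718623 0.18608528] 0.0916721109151461
top [ 0.38399815 -0.10813387  1.29316215]
0.004 15872 [0.61612318 0.03051797 0.00616894]
0.04 3504 [ 0.60192605 -0.11855505  0.0447265 ]
0.052 9756 [0.74446392 0.0631473  0.05510163]
scene [0.28800387 0.52044379 0.86652572]
```

View pics/top0.png

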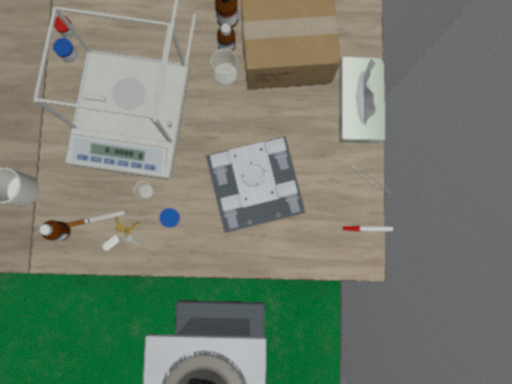

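View pics/scene0.png

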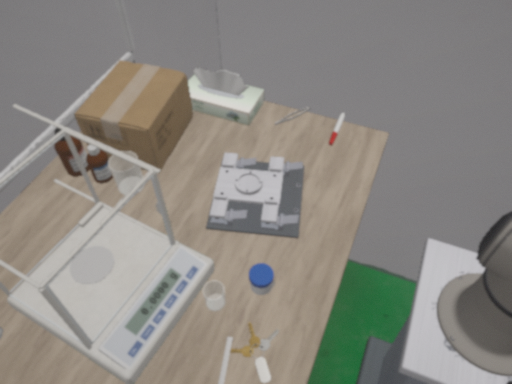

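Top view: base plate centred near (255,184), plate and ring (252,175), with shims in front of each lug. The jar is at (170,217), the beaker at (143,189), the tweezers at (370,178) and the marker at (368,229). Next I fit the plate and base poses.

```bash
python3 - <<'E'
from h import *
c=dict(np.load("top.npz"));P=cloud(c);img=c["img"];z=P[...,2]
roi=np.zeros(z.shape,bool);roi[130:238,200:310]=1
m=roi&(z>.005)&(z<.08)
k=cv2.morphologyEx(m.astype(np.uint8),cv2.MORPH_OPEN,np.ones((3,3)))>0
r=cv2.minAreaRect((P[k][:,:2]*1000).astype(np.float32));print("base",r,k.sum())
print("z hist",np.histogram(z[k]*1000,bins=np.arange(4,64,3)))
m2=roi&(z>.0405)&(z<.06)
r2=cv2.minAreaRect((P[m2][:,:2]*1000).astype(np.float32));print("plate",r2,m2.sum(),P[m2].mean(0))
ring=roi&(z>.051)&(z<.062);print("ring",ring.sum(),cv2.minAreaRect((P[ring][:,:2]*1000).astype(np.float32)))
# rectified picture of base, 3 px/mm, at z=44 mm
yaw=np.deg2rad(float(__import__("os").environ.get("YAW","0")))
W=np.linalg.inv(c["world_from_camera"])
b=cv2.resize(img[125:240,195:315],None,fx=5,fy=5,interpolation=cv2.INTER_CUBIC);save("crop1.png",b)
print(c["fx"],c["cx"],c["cy"])
c=dict(np.load("scene.npz"));P=cloud(c);z=P[...,2]
roi=np.zeros(z.shape,bool);roi[145:245,200:310]=1
m2=roi&(z>.0405)&(z<.06);print("scene plate",cv2.minAreaRect((P[m2][:,:2]*1000).astype(np.float32)),P[m2].mean(0))
m=roi&(z>.005)&(z<.08)&(P[...,0]<.8);k=cv2.morphologyEx(m.astype(np.uint8),cv2.MORPH_OPEN,np.ones((3,3)))>0
print("scene base",cv2.minAreaRect((P[k][:,:2]*1000).astype(np.float32)))
E
```

```text
base ((562.9386596679688, -123.1905517578125), (220.46817016601562, 228.53211975097656), 15.079497337341309) 6360
z hist (array([ 308, 1022,  841,  205,   21,    4,   20,   65,  136,  152,  132,
        151,  435, 1160,  889,  337,  182,  169,  115]), array([ 4,  7, 10, 13, 16, 19, 22, 25, 28, 31, 34, 37, 40, 43, 46, 49, 52,
       55, 58, 61]))
plate ((561.70751953125, -123.4891357421875), (206.2379608154297, 203.98562622070312), 15.342554092407227) 3218 [ 0.58086469 -0.11767481  0.04715611]
ring 556 ((580.4078979492188, -114.27301025390625), (153.56362915039062, 174.55270385742188), 15.108248710632324)
472.4270427264186 254.2489840374631 187.42167860578098
scene plate ((559.9461059570312, -120.89678955078125), (205.83731079101562, 207.8466339111328), 15.715214729309082) [ 0.57820777 -0.10842732  0.0462719 ]
scene base ((560.3049926757812, -119.67037963867188), (219.71229553222656, 228.95761108398438), 15.348989486694336)
```

View pics/crop1.png

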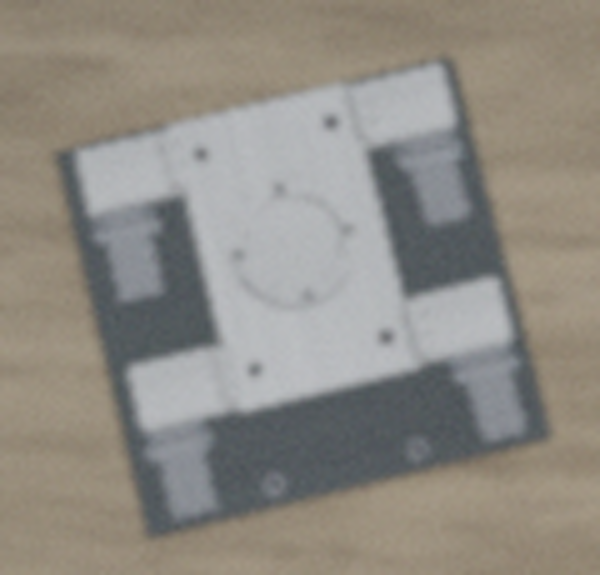

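The crop shows the plate with four lugs: rear left near (125,175), rear right (405,100), front right (460,320) and front left (170,390). A grey shim lies below (in front of) each lug. I'll fit the outer lug corners at z = 44 mm.

```bash
python3 - <<'E'
from h import *
c=dict(np.load("top.npz"));T=c["world_from_camera"]
def un(u,v,z):
    u=195+(u+.5)/5-.5;v=125+(v+.5)/5-.5
    d=T[:3,:3]@np.array([(u-c["cx"])/c["fx"],-(v-c["cy"])/c["fy"],-1]);return (T[:3,3]+d*(z-T[2,3])/d[2])[:2]*1000
px=[(75,155),(90,215),(445,65),(460,125),(498,278),(515,340),(128,370),(140,430)]
mod=np.array([(78,102),(42,102),(78,-102),(42,-102),(-42,-102),(-78,-102),(-42,102),(-78,102)],float)
w=np.array([un(*p,.044) for p in px])
M,_=cv2.estimateAffinePartial2D(mod,w);s=np.hypot(M[0,0],M[1,0]);yaw=np.arctan2(M[1,0],M[0,0])
print("scale",s,"yaw",np.degrees(yaw),"cen",M[:,2],"res",np.round(w-(mod@M[:,:2].T+M[:,2]),1).tolist())
print("ring",un(293,248,.056))
R=np.array([[np.cos(yaw),-np.sin(yaw)],[np.sin(yaw),np.cos(yaw)]])
for n,x,y in(("FL",-60,85),("FR",-60,-85),("RL",60,85),("RR",60,-85)):
    a=R@[x,y]+M[:,2];b=R@[x-56,y]+M[:,2];print(n,"lug",a.round(1),"shim",b.round(1))
print("base ctr in plate frame",R.T@(np.array([562.9,-123.2])-M[:,2]))
for n,u,v in(("FL",190,485),("FR",498,410),("RL",137,270),("RR",442,195)): print("shim px",n,un(u,v,.036))
E
```

```text
scale 1.001139916189369 yaw 15.362180788615335 cen [ 583.2264049  -117.81075621] res [[-1.1, 0.1], [1.1, 0.5], [-0.7, -1.2], [1.2, -0.3], [-0.7, 0.5], [0.9, 0.6], [-0.7, -0.2], [2.3, 1.9]]
ring [ 580.72770681 -116.77269552]
FL lug [502.9 -51.7] shim [448.9 -66.6]
FR lug [ 547.9 -215.7] shim [ 493.9 -230.5]
RL lug [618.6 -20. ] shim [564.6 -34.8]
RR lug [ 663.6 -183.9] shim [ 609.6 -198.7]
base ctr in plate frame [-21.027869     0.18817618]
shim px FL [455.1233851  -65.08609447]
shim px FR [ 498.97136617 -228.45253196]
shim px RL [569.88784908 -33.34133246]
shim px RR [ 614.87917567 -196.80197523]
```

>>> arm_command(
  xyz=[
    [24,-39,0],
    [24,-39,0],
    [24,-39,0],
    [24,-39,0],
    [24,-39,0],
    [24,-39,0],
    [24,-39,0],
    [24,-39,0],
    [24,-39,0],
    [24,-39,0],
    [24,-39,0],
    [24,-39,0],
    [24,-39,0],
    [24,-39,0],
    [0,0,0],
    [0,0,0],
    [0,0,0],
  ],
  spin=[2.4,2.4,2.4,2.4,2.4,2.4,2.4,2.4,2.4,2.4,2.4,2.4,2.4,2.4,0,0,0],
  jaw=-1,
)

```text
time: 1.8
tool_pos: [0.501, -0.047, 0.4045]
tool_rot: [3.141, -0.001, -2.876]
contact_force: [0.1, 1.2, -0.3]
opening: 0.0007
grip_force: 0.0
```

>>> arm_command(
  xyz=[
    [2,-5,-43],
    [0,0,-43],
    [0,0,-43],
    [0,0,-30],
    [0,0,-11],
    [0,0,0],
    [0,0,0],
  ],
  spin=[0,0,0,0,0,0,0],
)

```text
time: 2.5
tool_pos: [0.504, -0.0523, 0.2362]
tool_rot: [-3.141, 0.002, -2.875]
contact_force: [1.1, -0.4, 0.7]
opening: 0.0007
grip_force: 0.0
```

```bash
python3 - <<'E'
from h import *
s=observe();print(s["tool_pos"],s["contact_force"],s["torque"],s.get("tip_extent"))
c=read_camera("scene");save("s1.png",cv2.resize(c["img"][90:270,140:380],None,fx=3,fy=3,interpolation=cv2.INTER_CUBIC))
E
```

```text
[ 0.50400454 -0.05234506  0.2361674 ] [ 1.07281364 -0.36263706  0.71338346] [ 0.07546512  0.06430602 -0.00265797] None
```

View pics/s1.png

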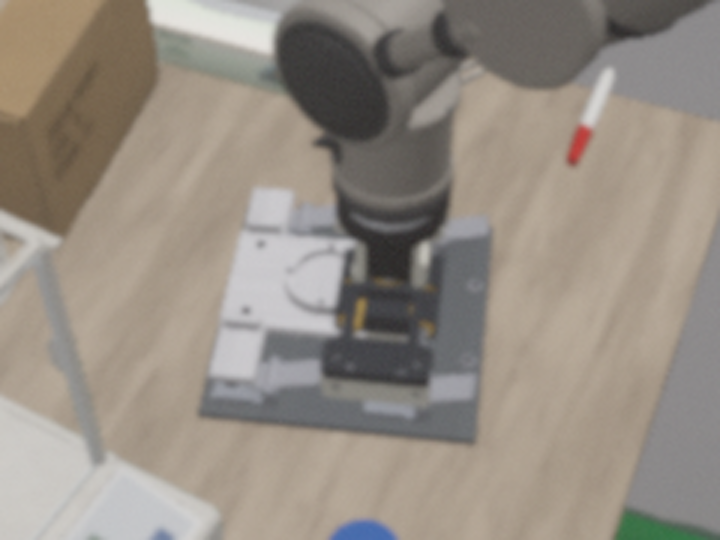

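The hand is over the front left lug, around (385,350) in the crop. I'll press it in small steps.

>>> arm_command(
  xyz=[
    [0,0,-8],
    [0,0,-4],
    [0,0,0],
    [0,0,0],
  ],
  spin=[0,0,0,0],
)

```text
time: 2.95
tool_pos: [0.5035, -0.0528, 0.2228]
tool_rot: [3.141, 0.0, -2.876]
contact_force: [0.5, 0.5, 0.7]
opening: 0.0004
grip_force: 0.0
```

>>> arm_command(
  xyz=[
    [0,0,-1],
    [0,0,-1],
    [0,0,0],
  ],
  spin=[0,0,0],
)

```text
time: 3.25
tool_pos: [0.5036, -0.0528, 0.2221]
tool_rot: [-3.141, 0.001, -2.876]
contact_force: [-3.0, 0.3, 12.6]
opening: 0.0003
grip_force: 6.6
```

>>> arm_command(
  xyz=[
    [0,0,-1],
    [0,0,0],
  ],
  spin=[0,0],
)

```text
time: 3.45
tool_pos: [0.5035, -0.0528, 0.222]
tool_rot: [-3.141, 0.001, -2.876]
contact_force: [-5.8, 1.2, 22.1]
opening: 0.0003
grip_force: 11.0
```

The front left lug is firm: 22 N with no sinking, contact at 0.222. Next is front right.

>>> arm_command(
  xyz=[
    [0,0,10],
    [0,0,23],
    [11,-41,0],
    [11,-41,0],
    [11,-41,0],
    [12,-41,0],
    [0,0,0],
    [0,0,-20],
    [0,0,-8],
    [0,0,0],
    [0,0,0],
  ],
  spin=[0,0,0,0,0,0,0,0,0,0,0],
)

```text
time: 4.55
tool_pos: [0.5486, -0.2162, 0.225]
tool_rot: [3.141, -0.0, -2.875]
contact_force: [-0.3, 0.8, 0.9]
opening: 0.0003
grip_force: 0.0
```

>>> arm_command(
  xyz=[
    [0,0,-1],
    [0,0,-1],
    [0,0,0],
  ],
  spin=[0,0,0],
)

```text
time: 4.85
tool_pos: [0.5486, -0.2166, 0.223]
tool_rot: [-3.141, 0.0, -2.876]
contact_force: [-0.4, 0.6, -0.5]
opening: 0.0003
grip_force: 0.0
```

>>> arm_command(
  xyz=[
    [0,0,-1],
    [0,0,-1],
    [0,0,0],
  ],
  spin=[0,0,0],
)

```text
time: 5.15
tool_pos: [0.5486, -0.2167, 0.2222]
tool_rot: [-3.141, 0.001, -2.876]
contact_force: [-2.5, 2.6, 10.3]
opening: 0.0004
grip_force: 5.0
```

The front right lug is firm too. Next is rear right.

>>> arm_command(
  xyz=[
    [0,0,10],
    [0,0,22],
    [38,11,0],
    [38,11,0],
    [39,10,0],
    [0,0,0],
    [0,0,-20],
    [0,0,-8],
    [0,0,0],
    [0,0,0],
  ],
  spin=[0,0,0,0,0,0,0,0,0,0],
)

```text
time: 6.15
tool_pos: [0.6633, -0.1851, 0.2252]
tool_rot: [3.142, 0.0, -2.876]
contact_force: [0.5, -0.5, -0.1]
opening: 0.0005
grip_force: 0.0
```

>>> arm_command(
  xyz=[
    [0,0,-1],
    [0,0,-1],
    [0,0,0],
  ],
  spin=[0,0,0],
)

```text
time: 6.45
tool_pos: [0.6635, -0.1849, 0.2231]
tool_rot: [-3.141, 0.0, -2.876]
contact_force: [-0.0, -0.2, 0.0]
opening: 0.0007
grip_force: 0.0
```

>>> arm_command(
  xyz=[
    [0,0,-1],
    [0,0,-1],
    [0,0,0],
  ],
  spin=[0,0,0],
)

```text
time: 6.75
tool_pos: [0.6636, -0.1848, 0.2211]
tool_rot: [-3.141, 0.001, -2.876]
contact_force: [1.1, -0.4, 3.8]
opening: 0.0002
grip_force: 1.5
```

Now at 0.2211 with 3.8 N, which suggests this lug gives. I'll press further.

>>> arm_command(
  xyz=[
    [0,0,-1],
    [0,0,-1],
    [0,0,0],
    [0,0,0],
  ],
  spin=[0,0,0,0],
)

```text
time: 7.15
tool_pos: [0.6637, -0.1849, 0.2192]
tool_rot: [-3.141, 0.001, -2.876]
contact_force: [0.1, -0.0, 5.7]
opening: 0.0006
grip_force: 2.4
```

>>> arm_command(
  xyz=[
    [0,0,-1],
    [0,0,-1],
    [0,0,0],
    [0,0,0],
  ],
  spin=[0,0,0,0],
)

```text
time: 7.55
tool_pos: [0.6637, -0.1848, 0.2188]
tool_rot: [-3.14, 0.002, -2.876]
contact_force: [-1.7, 0.1, 14.1]
opening: 0.0004
grip_force: 6.7
```

The rear right lug is the one: it sank about 3.4 mm under 4–6 N and then bottomed. Next I lift and move to its shim, 56 mm in front.

>>> arm_command(
  xyz=[
    [0,0,8],
    [0,0,27],
    [-27,-7,0],
    [-27,-8,0],
    [0,0,0],
    [0,0,-25],
    [0,0,-8],
    [0,0,0],
    [0,0,0],
  ],
  spin=[0,0,0,0,0,0,0,0,0],
)

```text
time: 8.45
tool_pos: [0.61, -0.1996, 0.2187]
tool_rot: [3.141, -0.0, -2.876]
contact_force: [0.5, -1.0, 0.6]
opening: 0.0003
grip_force: 0.0
```

```bash
python3 - <<'E'
from h import *
c=read_camera("scene");save("s2.png",cv2.resize(c["img"][90:270,140:380],None,fx=3,fy=3,interpolation=cv2.INTER_CUBIC))
E
```

```text
(no output)
```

View pics/s2.png

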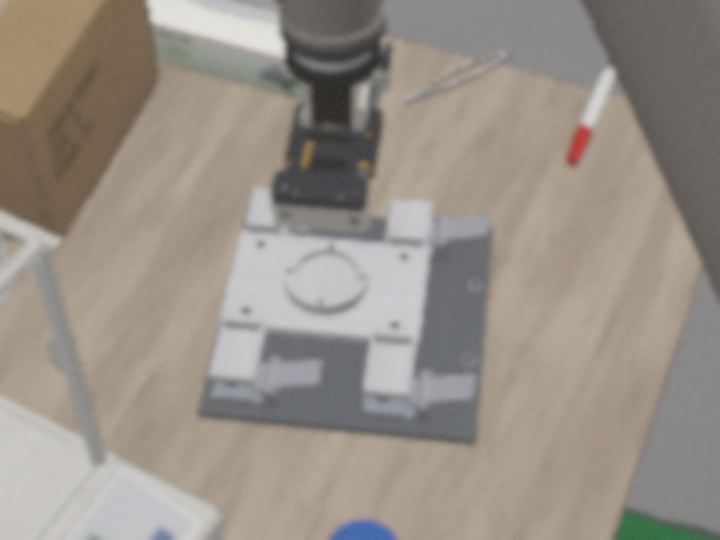

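The hand is over the rear right shim, around (330,215) in the crop, clear of the slab and both lugs. Pressing now.

>>> arm_command(
  xyz=[
    [0,0,-2],
    [0,0,-2],
    [0,0,-2],
    [0,0,-2],
    [0,0,0],
  ],
  spin=[0,0,0,0,0],
)

```text
time: 9.0
tool_pos: [0.6094, -0.2, 0.2115]
tool_rot: [-3.141, -0.0, -2.876]
contact_force: [-2.6, -0.6, 5.3]
opening: 0.0004
grip_force: 2.3
```

>>> arm_command(
  xyz=[
    [0,0,-1],
    [0,0,-1],
    [0,0,-1],
    [0,0,0],
  ],
  spin=[0,0,0,0],
)

```text
time: 9.4
tool_pos: [0.6091, -0.2001, 0.2085]
tool_rot: [-3.141, -0.001, -2.876]
contact_force: [-3.8, -0.6, 6.0]
opening: 0.0005
grip_force: 2.8
```

>>> arm_command(
  xyz=[
    [0,0,-1],
    [0,0,-1],
    [0,0,0],
    [0,0,0],
    [0,0,0],
  ],
  spin=[0,0,0,0,0],
)

```text
time: 9.9
tool_pos: [0.609, -0.2001, 0.2067]
tool_rot: [-3.141, -0.001, -2.876]
contact_force: [-5.5, -1.4, 6.8]
opening: 0.0
grip_force: 3.7
```

>>> arm_command(
  xyz=[
    [0,0,-1],
    [0,0,-1],
    [0,0,0],
    [0,0,0],
    [0,0,0],
  ],
  spin=[0,0,0,0,0],
)

```text
time: 10.4
tool_pos: [0.6089, -0.2001, 0.2063]
tool_rot: [-3.141, -0.001, -2.876]
contact_force: [-9.0, 0.6, 17.0]
opening: 0.0004
grip_force: 9.0
```

>>> arm_command(
  xyz=[
    [0,0,-1],
    [0,0,0],
    [0,0,0],
    [0,0,0],
  ],
  spin=[0,0,0,0],
)

```text
time: 10.8
tool_pos: [0.6089, -0.2001, 0.2062]
tool_rot: [-3.141, -0.001, -2.876]
contact_force: [-11.1, 1.3, 24.3]
opening: 0.0003
grip_force: 11.6
```

It has bottomed on the stop at 0.2062, where 0.2065 was expected. Lifting off and checking.

>>> arm_command(
  xyz=[
    [0,0,5],
    [0,0,15],
    [0,0,40],
    [0,0,45],
    [-30,0,45],
    [-40,20,0],
    [-40,20,0],
    [-40,20,0],
    [-40,30,0],
    [-30,35,0],
    [0,40,0],
    [0,40,0],
    [0,40,0],
    [0,0,0],
    [0,0,0],
    [0,0,0],
  ],
  spin=[0,0,0,0,0,0,0,0,0,0,0,0,0,0,0,0],
)

```text
time: 12.4
tool_pos: [0.392, 0.0447, 0.3496]
tool_rot: [-3.141, 0.001, -2.876]
contact_force: [0.5, -1.6, 0.6]
opening: 0.0006
grip_force: 0.0
```

```bash
python3 - <<'E'
from h import *
c=read_camera("scene");a=cv2.resize(c["img"][90:270,140:380],None,fx=3,fy=3,interpolation=cv2.INTER_CUBIC);save("s3.png",a)
t=read_camera("top");save("t3.png",cv2.resize(t["img"][125:240,195:315],None,fx=5,fy=5,interpolation=cv2.INTER_CUBIC))
c0=dict(np.load("scene.npz"))
for nm,cc in(("before",c0),("after",c)):
    P=cloud(cc);z=P[...,2]
    for n,x,y in(("FL",448.9,-66.6),("FR",493.9,-230.5),("RL",564.6,-34.8),("RR",609.6,-198.7)):
        m=(np.hypot(P[...,0]-x/1000,P[...,1]-y/1000)<.009)&(z>.015);print(nm,n,m.sum(),np.median(z[m])*1000 if m.any() else 0)
E
```

```text
before FL 40 37.62678625828164
before FR 30 37.557234208368264
before RL 32 35.76882120458852
before RR 26 37.8228877814995
after FL 1 36.74683309748617
after FR 0 0
after RL 33 36.09674677655639
after RR 28 28.721612949424657
```

View pics/s3.png

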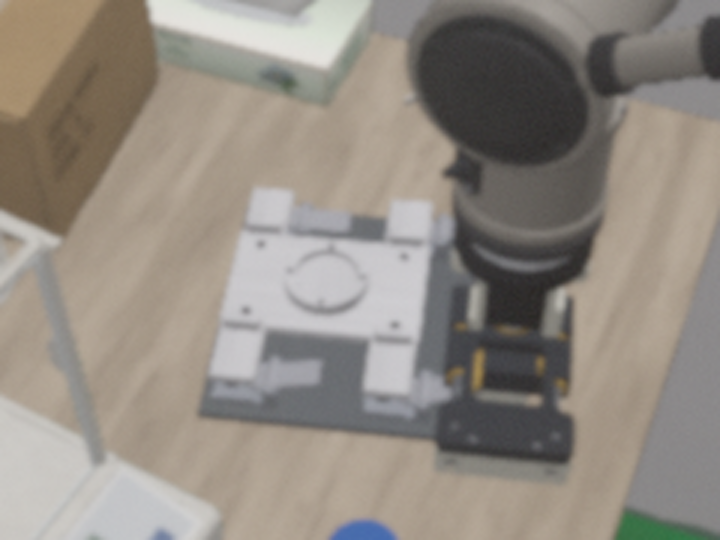

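The rear right shim near (325,218) now lies flat: 28.7 mm high, down from 37.8. The plate hasn't moved, rear left is still raised, the front shims were never touched, and the hand is free. Handing in.

```bash
python3 -c "
from cell import *
print(hand_in())"
```

```text
the job is handed in; nothing more can be done
None
```

The rear right lug was the one that rocked; its shim is pressed flat and stayed down, nothing else was disturbed that I could see, the hand is clear, and the job is handed in, though no verdict came back.

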